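# Hold the reference block in the datum corner of the reading stage

## Task

First turn the black clamp knob on the reading stage anticlockwise (seen from above) about a quarter turn, so that its orange arm swings clear of the corner between the two lilac fences. Then bring the aluminium reference block onto the deck, right way up with its long side along the long fence, and press it squarely into the corner so that it bears on both fences at once; finish while still holding it pressed there, do not let go. Leave the jar, the cup and the tip box where they stand.

Things in the scene. Friction and masses are not known exactly. Their poses are not given: they have to be found in the camera images.
- stage: Reading stage, fixed: cream plate 150 (x) x 220 (y) x 12 mm, mint edge. Origin: centre of its underside, on the bench; deck top at z = 12 mm. In its frame the long fence's inner face is the plane x = +35 mm, the short fence's is y = +30 mm; they meet in the corner at +x, +y of the block. Deck and fences are slick (friction about 0.25). The clamp's post stands at x = 13, y = 68 mm.
- fence_long: Long lilac fence, rigid part of the stage, 10 (x) x 115 (y) x 18 mm high, on the deck (top 30 mm above the bench), running along the stage's y. Origin: centre of its underside, at stage x = 40, y = -17.5, z = 12 mm.
- fence_short: Short lilac fence, rigid part of the stage, 50 (x) x 10 (y) x 18 mm high, on the deck, running along the stage's x. Origin: centre of its underside, at stage x = 10, y = 35, z = 12 mm.
- nest (a point): Point on the deck top, stage x = 12.5, y = -10, z = 12 mm: where the centre of the block's underside is when the block is home against both fences. Its axes are the stage's.
- clamp (a joint): Angle of the swing clamp (knob and orange arm in one) about its vertical post, rad. 0: arm along the stage's -y, across the corner just above the fences, barring the block. Grows anticlockwise seen from above to the stop at 1.57: arm along the stage's +x, clear of the corner. Starts at 0 to 0.25, stays where left, takes about 0.1 N m to turn.
- clamp_grip (a point): Point on the clamp's axis 67 mm above the bench, inside the knob's black bar grip: 12 mm thick (x), 44 mm long (y, in line with the arm), 49 to 77 mm above the bench. The point's axes turn with the knob; -y points along the arm. Below it the orange arm, 14 mm wide, reaches 79 mm from the axis, 31 to 43 mm above the bench.
- block: Machined aluminium block, 45 (x) x 80 (y) x 50 mm high, 0.33 to 0.55 kg, eight coloured discs on top, thin lilac band low on its sides; loose, starts upright on the bench. Origin: centre of its underside. Symmetrical: either end may go to the short fence. Gripped across its 45 mm width near the top, the fingertips stay above the fences.
- jar: Small jar with a yellow cap, 52 mm across, 62 mm high, loose. Origin: centre of its underside. Leave it alone.
- cup: White plastic cup, 68 mm across the rim, 75 mm high, loose. Origin: centre of its underside. Leave it alone.
- tipbox: Blue box with a clear lid, 87 x 122 x 58 mm, loose. Origin: centre of its underside. Leave it alone.
Things that resemble listed ones, but are neither listed nor needed, are in the scene too. Leave any green or purple look-alike of the block alone.

How it is judged:
By the outcome, as a careful person would: the job done as asked, in the order asked, and still so for the second after the job is handed in, while the arm keeps its last pose, push and grip.
It also fails if it takes over 72 s, if anything falls off the work surface, if the arm or the gripper's body presses on something with over 40 N, if the wrist force passes 120 N, or if a joint passes its speed limit or range.

## Robot

A 6-joint arm with a two-finger parallel gripper is mounted at the origin on the work surface. World frame = base frame: x ahead of the robot, y to its left, z up, the work surface at z = 0. Lengths are in m, angles in degrees, forces in N, time in s.
With the tool pointing down it reaches from about 0.325 to 0.9 m from the base axis. Payload 6.1 kg.
Tool frame: the origin (TCP) lies midway between the tips of the shut fingers; the grasp point (between the pads) lies 19 mm behind it (tcp_to_grasp is the distance from the TCP to the grasp point, in m); y points along the fingers, x is the direction in which the jaws open and shut, and the axes are right-handed (so a half turn about y gives the same grasp; the last joint's range is limited). The gripper opens to 87 mm and grips with 3 to 60 N. Pads are 19 mm wide; open, the fingers measure 117 mm over their backs; the gripper's body (75 mm by 190 mm) begins 51 mm behind the grasp point.
Start: joints at [-84.231, 12.628, 87.462, -0, 79.91, -7.225], TCP at [0.141, -0.609, 0.223] pointing down, gripper open.
Joint ranges: [-170.65, 170.65], [-52.31, 119.04], [5.05, 147.46], [-71.25, 251.25], [11.57, 151.72], [-153.62, 153.62]. Speed limits (degrees/s): [147.25, 147.25, 172.46, 180, 180, 180].

## Interface

Orientations are given as a 3x3 rotation matrix whose columns are the frame's x, y, z axes.
In Python, from workcell import * gives the robot as it stands. The module is installed in compiled form; this text tells all that it offers. Calls block until the motion is done:
- move_ptp(position, orientation): joint-space move of the TCP to a pose.
- servo_line(position, speed=0.15, orientation=None, max_force=None): straight line of the TCP; orientation=None keeps the orientation; speed is the mean speed in m/s. With max_force (N) it stops when the force on the tool has changed by that much, and returns True; else False.
- goto_joints(angles): joint-space move.
- grip(opening, grip_force=None): opening from 0.0 (shut) to 1.0 (fully open); grip_force is the grip in N (None keeps the last); returns when the fingers have stopped.
- wait(seconds).
- inverse_kinematics(position, orientation): joint angles nearest the present ones, or None.
- observe(): the state.
- get_image(name): name is "scene" or "top" or "wrist"; returns the picture (420x560x3 uint8, red, green, blue); there is no depth.
- camera_info(name): a dict with "fx", "fy", "cx", "cy" (pixels), "camera_from_world" (4x4, takes a point from world to camera coordinates). Camera axes: x right, y down, z forward; pixel columns grow to the right and rows downward; lengths in m; the calibration is good to about 2 mm. A picture is of the moment at which its call begins: read the wrist's pose just before it. camera_info takes no time and is no camera call; for the wrist camera it gives the pose at the moment of the call.
A pose or a line that the arm cannot do raises Unreachable and nothing moves.
- job_done(): hands the job in, once; it reports no verdict.
The state is a dict: "clock": time; "joints": joint angles; "joint_vel": joint speeds; "joint_efforts": joint torques, N m; "eef_pos": TCP position; "eef_rot": TCP orientation; "contact_force": force on the tool from outside, world axes, zero at the start; "wrist_torque": the same for the moment, N m; "opening": opening from 0.0 (shut) to 1.0 (fully open).
Only numpy, scipy, OpenCV 4.12 (cv2) and the standard library are available. Lean on these libraries where they do the work, as an engineer would, in place of code of your own. Each camera call takes 0.05 s, during which the arm holds its last target. There are 200 camera calls.

## Working session

There is one attempt and no reset: what is moved stays moved. The work goes in short steps, each a Python script; the robot and the scene stay as the last script left them, time stands still between calls to the robot, and variables do not carry over. Pictures are saved under pics/ and viewed, about 8 in all and at most 12, crops included, and the job is handed in when it is done.

```bash
mkdir -p pics
python3 - <<'E'
from workcell import *
import cv2,numpy as np
a=get_image("top");b=get_image("scene")
cv2.imwrite("pics/top0.png",a[:,:,::-1]);cv2.imwrite("pics/scene0.png",b[:,:,::-1])
for n in("top","scene","wrist"):
    c=camera_info(n);print(n,c["fx"],c["fy"],c["cx"],c["cy"]);print(np.round(c["camera_from_world"],4).tolist())
print(observe()); import workcell; print(tcp_to_grasp)
E
```

```text
top 508.8265448413176 508.8265448413176 279.6590383268063 208.262026988885
[[0.0298, -0.9995, 0.0112, 0.0599], [-0.9975, -0.0305, -0.0634, 0.5955], [0.0637, -0.0093, -0.9979, 1.4966], [0.0, 0.0, 0.0, 1.0]]
scene 383.89039924952857 383.89039924952857 277.3622330040555 202.81596300883174
[[-0.0398, 0.999, -0.019, -0.0648], [0.5538, 0.0062, -0.8326, -0.2726], [-0.8317, -0.0436, -0.5535, 1.6019], [0.0, 0.0, 0.0, 1.0]]
wrist 306.52091211788263 306.52091211788263 285.4699081000989 207.69740285541627
[[0.2239, -0.9746, -0.0019, -0.6248], [-0.9446, -0.2175, 0.2457, -0.0306], [-0.2399, -0.0532, -0.9693, 0.3904], [0.0, 0.0, 0.0, 1.0]]
{'clock': 0.1, 'joints': array([-8.42323684e+01,  1.26718851e+01,  8.75177828e+01, -8.26651732e-04,
        7.99091460e+01, -7.22503816e+00]), 'joint_vel': array([-0.02414246, -0.149978  , -0.25685017,  0.00619001,  0.07836704,
        0.02551789]), 'joint_efforts': array([ 1.13865481e-03, -4.95944881e+01, -3.88521409e+01,  7.00551504e-02,
        5.14854700e-02, -4.59711441e-05]), 'eef_pos': array([ 0.14045265, -0.60845772,  0.22154725]), 'eef_rot': array([[ 2.24828709e-01, -1.87447970e-04,  9.74398284e-01],
       [-9.74396797e-01,  1.71447073e-03,  2.24828695e-01],
       [-1.71272102e-03, -9.99998513e-01,  2.02813538e-04]]), 'contact_force': array([ 0.12173812, -0.2256605 , -0.18997438]), 'wrist_torque': array([-0.01871671,  0.00228694,  0.01057006]), 'opening': 0.998689146388366}
0.0187
```

View pics/top0.png

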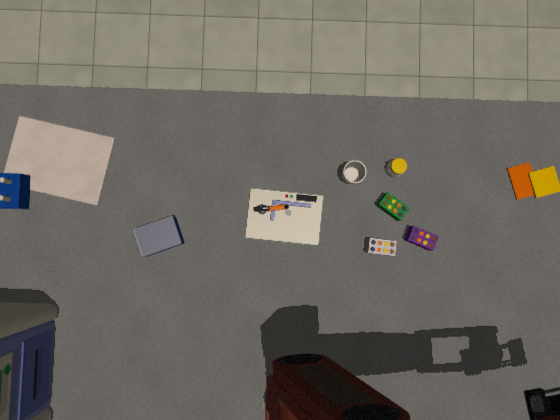

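View pics/scene0.png

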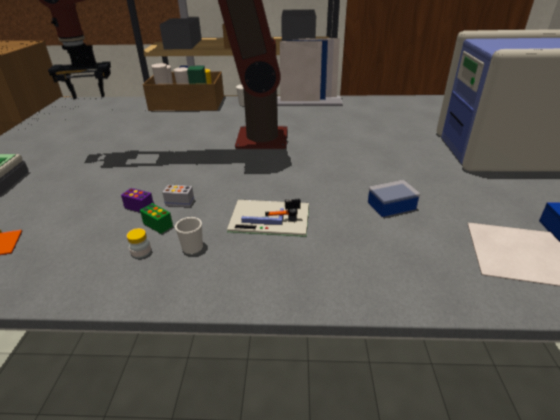

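The top view shows the stage at (285,217) with its knob at (262,209) and the arm pointing right. The block candidates are silver (382,247), green (393,206) and purple (423,238). The description (aluminium, eight discs) fits the silver one. The jar is at (398,167), the cup at (354,172) and the tip box at (159,236). I'll check the choice in a close crop.

Run:
```python
import cv2
a=cv2.imread("pics/top0.png")
s=cv2.resize(a[180:255,240:330],None,fx=6,fy=6,interpolation=cv2.INTER_CUBIC)
b=cv2.resize(a[225:265,355:445],None,fx=6,fy=6,interpolation=cv2.INTER_CUBIC)[:140]
import numpy as np
cv2.imwrite("pics/crop1.png",np.vstack([s,b]))
```

```text
(no output)
```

View pics/crop1.png

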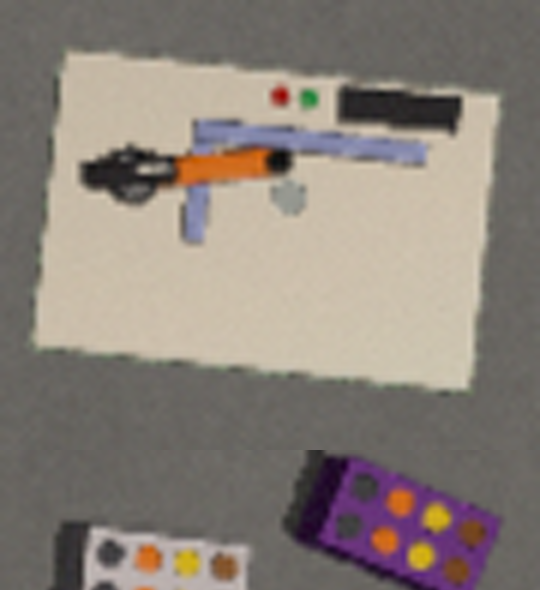

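```bash
cat > h.py <<'E'
from workcell import *
import cv2, numpy as np
from scipy.optimize import least_squares
def Rz(a): c,s=np.cos(a),np.sin(a); return np.array([[c,-s,0],[s,c,0],[0,0,1.]])
def proj(c,P):
    T=np.array(c["camera_from_world"]); q=np.atleast_2d(P)@T[:3,:3].T+T[:3,3]
    return np.c_[c["fx"]*q[:,0]/q[:,2]+c["cx"], c["fy"]*q[:,1]/q[:,2]+c["cy"]]
def world(pose,L): return np.asarray(L)@Rz(pose[2]).T+[pose[0],pose[1],0]
def fit(views,x0):
    "views: list of (caminfo, local pts, pixels); returns x,y,yaw and per-pt residuals"
    f=lambda p:np.concatenate([(proj(c,world(p,L))-np.asarray(px)).ravel() for c,L,px in views])
    r=least_squares(f,x0,loss="soft_l1"); return r.x,f(r.x).reshape(-1,2)
def down(a):
    "tool down, jaw axis at world yaw a (rad)"
    x=np.array([np.cos(a),np.sin(a),0]); y=np.array([0,0,-1.]); return np.c_[x,y,np.cross(x,y)]
STC=[[.075,.11,.012],[.075,-.11,.012],[-.075,-.11,.012],[-.075,.11,.012]]
def look(target,z,a):
    "move so the wrist camera's axis meets target, tool yaw a, TCP height z"
    o=observe(); c=np.array(camera_info("wrist")["camera_from_world"]); R=c[:3,:3]; C=-R.T@c[:3,3]
    E=o["eef_rot"]; off=E.T@(C-o["eef_pos"]); d=E.T@R[2]
    N=down(a); off=N@off; d=N@d; Cz=z+off[2]; k=(target[2]-Cz)/d[2]
    p=np.array([target[0]-k*d[0]-off[0],target[1]-k*d[1]-off[1],z]); move_ptp(p,N)
def snap(name,fn):
    c=camera_info(name); im=get_image(name); cv2.imwrite("pics/"+fn,im[:,:,::-1]); return c,im
E
python3 - <<'E'
from h import *
import json
c=camera_info("top")
px=np.array([[65,52],[500,95],[470,390],[35,347]])/6+[240,180]-.4
p,r=fit([(c,STC,px)],[.57,.04,0]);print(p,r.round(1).tolist())
a=np.deg2rad(-90)+p[2]
out={}
for n,t in(("blk",[.49,-.23,.04]),("stg",[p[0],p[1],.02])):
    look(t,.22,a if n=="stg" else -np.pi/2); wait(.3); c,im=snap("wrist",n+".png"); print(n,observe()["clock"],observe()["eef_pos"],proj(c,[t]))
    out[n]={k:np.array(v).tolist() for k,v in c.items() if k in("fx","fy","cx","cy","camera_from_world")}
json.dump(out,open("cams.json","w"))
E
python3 -c "
import cv2
for n in('blk','stg'):
    a=cv2.imread('pics/%s.png'%n); cv2.imwrite('pics/%s_b.png'%n,cv2.resize(a,(800,600),interpolation=cv2.INTER_CUBIC))"
```

```text
[ 0.57008707  0.06342076 -0.06959339] [[-0.3, -0.5], [0.2, -0.3], [0.5, 0.5], [-0.5, 0.3]]
blk 2.3667 [ 0.51128853 -0.22963605  0.21996307] [[284.79632241 207.70462093]]
stg 3.8833 [0.59645181 0.06176571 0.22003802] [[284.57188644 207.87103199]]
```

View pics/blk_b.png

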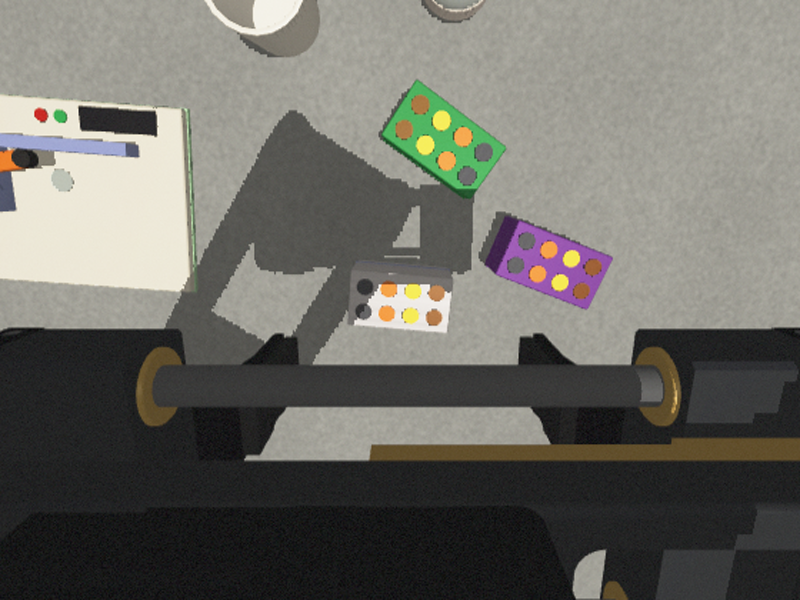

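View pics/stg_b.png

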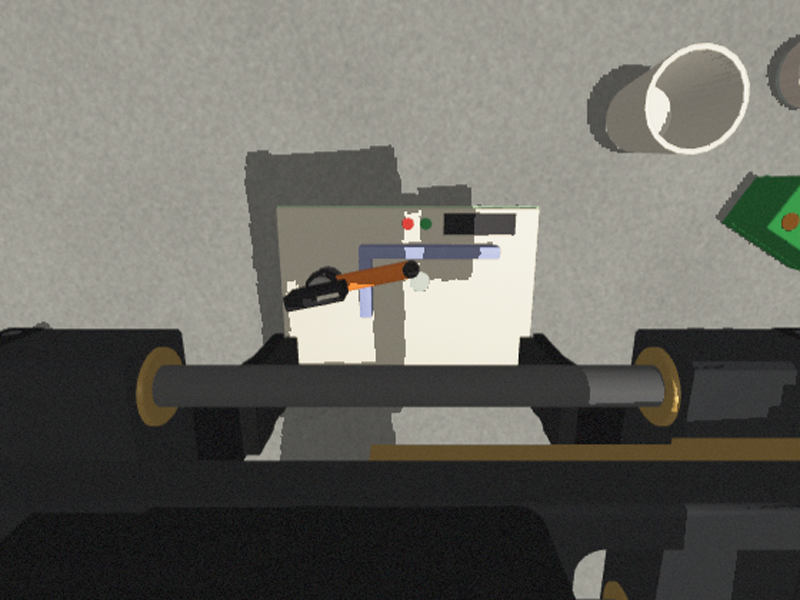

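Block view: the silver block has eight discs, with rows at (365,287)–(437,293) and (363,311)–(434,317) in the 800-px picture. Green at (443,137) and purple at (553,262) are decoys.

Stage view: the stage's far corners are (277,206) and (539,207), the outer fence corner is (360,245), the arm tip is (411,269), and the knob bar lies around (315,293).

Run:
```python
from h import *
import json
cams=json.load(open("cams.json")); k=.7
def back(c,px,z):
    T=np.array(c["camera_from_world"]);R=T[:3,:3];C=-R.T@T[:3,3]
    px=np.atleast_2d(px);d=np.c_[(px[:,0]-c["cx"])/c["fx"],(px[:,1]-c["cy"])/c["fy"],np.ones(len(px))]@R
    return C+d*((z-C[2])/d[:,2])[:,None]
s=cams["stg"]; T=np.array(s["camera_from_world"]); print("cam",-T[:3,:3].T@T[:3,3])
L=[[.075,.11,.012],[.075,-.11,.012],[.045,.04,.03],[.045,-.075,.03],[.035,-.075,.03],[-.015,.04,.03],[-.015,.03,.03]]
px=np.array([[277,206],[539,207],[360,245],[499,245],[500,258],[360,317],[372,317]])*k
p,r=fit([(s,L,px)],[.57,.06,-.07]);print(p,r.round(1).tolist())
tip=back(s,np.array([[411,269]])*k,.043)[0]; post=world(p,[[.013,.068,0]])[0]
d=Rz(-p[2])@(tip-post); print("arm",d,"angle",np.arctan2(d[0],-d[1]))
b=cams["blk"]; D=np.array([[365,287],[389,289],[413,291],[437,293],[363,311],[387,313],[411,315],[434,317]])*k
W=back(b,D,.05); m=W.mean(0); v=W[[3,7]].mean(0)-W[[0,4]].mean(0)
yaw=np.arctan2(-v[1],-v[0])-np.pi/2; print("block",m,np.linalg.norm(v),"yaw",yaw)
q=world([m[0],m[1],yaw],[[x,y,.05] for x in(.0225,-.0225) for y in(.04,-.04)]);print((proj(b,q)/k).round(0).tolist())
# overlay
im=cv2.imread("pics/stg.png")[130:250,180:390]; f=3.8; im=cv2.resize(im,None,fx=f,fy=f,interpolation=cv2.INTER_CUBIC)
sh=lambda P:np.int32((proj(s,world(p,P))-[180,130]+.5)*f)
z=.03
for P in([[.045,.04,z],[.045,-.075,z],[.035,-.075,z],[.035,.03,z],[-.015,.03,z],[-.015,.04,z]],STC):
    cv2.polylines(im,[sh(P)],True,(0,0,255),1)
cl=[p[0],p[1],p[2]]; A=np.arctan2(d[0],-d[1])
bar=(np.array([[.006,.022,.077],[.006,-.022,.077],[-.006,-.022,.077],[-.006,.022,.077]])@Rz(A).T)+[.013,.068,0]
arm=(np.array([[.007,0,.043],[.007,-.079,.043],[-.007,-.079,.043],[-.007,0,.043]])@Rz(A).T)+[.013,.068,0]
for P in(bar,arm): cv2.polylines(im,[sh(P)],True,(255,0,0),1)
cv2.imwrite("pics/ov.png",im)
```

```text
cam [0.66211553 0.05570826 0.3832191 ]
[ 0.57049059  0.06238493 -0.07440357] [[-1.0, 0.2], [0.9, -0.1], [-1.2, 0.3], [1.1, 0.5], [-0.0, -0.0], [0.1, -0.3], [0.0, -0.3]]
arm [ 0.01513424 -0.07054128  0.043     ] angle 0.21134066332375043
block [ 0.48818983 -0.22454533  0.05      ] 0.05647984449689276 yaw -0.08852365217489044
[[351.0, 270.0], [454.0, 279.0], [348.0, 325.0], [447.0, 333.0]]
```

View pics/ov.png

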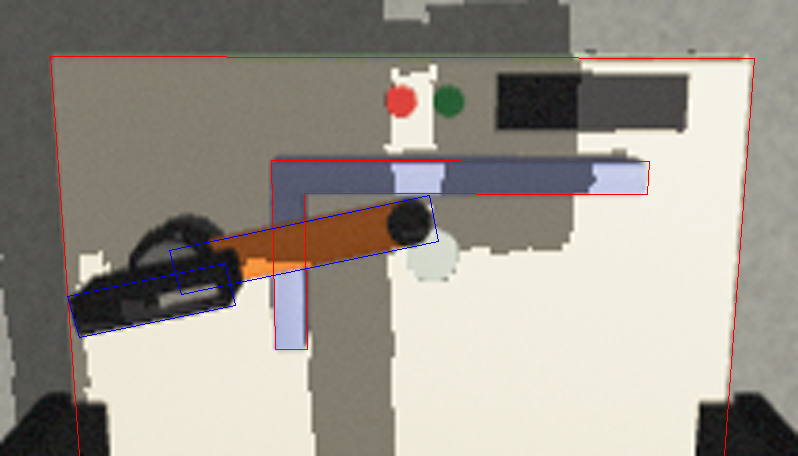

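```bash
cat >> h.py <<'E'
ST=np.array([.57049,.06190,-.0744])
E
python3 - <<'E'
from h import *
A=.21; c=world(ST,[[.013,.068,0]])[0]; z=.051
best=None
for k in(0,np.pi,-np.pi):
    y0=ST[2]+A+k
    js=[inverse_kinematics([c[0],c[1],z],down(y0+t)) for t in(0,.45,.9,1.33)]
    print(k,[None if j is None else j.round(1).tolist() for j in js])
    if all(j is not None for j in js) and np.ptp([j[5] for j in js])<90 and best is None: best=y0
y0=best
grip(1.0)
move_ptp([c[0],c[1],.16],down(y0))
print(servo_line([c[0],c[1],z],.08,max_force=12), observe()["eef_pos"])
grip(0,25); o=observe(); print("grip",o["opening"]*87,o["contact_force"],o["wrist_torque"])
for t in(.35,.7,1.05,1.33):
    move_ptp([c[0],c[1],z],down(y0+t)); o=observe(); print(t,o["clock"],o["contact_force"].round(1),o["wrist_torque"].round(2),o["opening"]*87)
E
```

```text
0 [[4.8, 19.8, 98.4, -0.0, 61.8, -2.9], [4.8, 19.8, 98.4, -0.0, 61.8, -28.7], [4.8, 19.8, 98.4, -0.0, 61.8, -54.5], [4.8, 19.8, 98.4, -0.0, 61.8, -79.1]]
3.141592653589793 [None, [4.8, 19.8, 98.4, -0.0, 61.8, 151.3], [4.8, 19.8, 98.4, -0.0, 61.8, 125.5], [4.8, 19.8, 98.4, -0.0, 61.8, 100.9]]
-3.141592653589793 [None, [4.8, 19.8, 98.4, -0.0, 61.8, 151.3], [4.8, 19.8, 98.4, -0.0, 61.8, 125.5], [4.8, 19.8, 98.4, -0.0, 61.8, 100.9]]
False [0.58908097 0.12880019 0.05172152]
grip 11.653477267310992 [ 4.13509702  1.42174128 -1.09415039] [ 0.10514569 -0.68753034 -0.09207363]
0.35 8.7083 [ 7.4  1.7 -2.8] [ 0.26 -1.17  0.03] 11.927216925338156
0.7 9.1333 [ 8.9  3.1 -4.9] [ 0.55 -1.57  0.11] 12.170806578548513
1.05 9.5583 [10.1  6.  -6.5] [ 0.94 -1.8   0.12] 12.068799293974445
1.33 9.9333 [11.5  7.7 -7.3] [ 1.33 -1.92  0.06] 11.846715335185106
```

Run:
```python
from h import *
import json
grip(.6); o=observe(); e=o["eef_pos"]; print(e)
servo_line([e[0],e[1],.17],.15)
look([ST[0]+.02,ST[1]+.02,.02],.22,-np.pi/2+ST[2]); wait(.2); c,im=snap("wrist","stg2.png")
f=3.2; crop=cv2.resize(im[90:270,170:410,::-1],None,fx=f,fy=f,interpolation=cv2.INTER_CUBIC)
P=lambda L:np.int32((proj(c,world(ST,L))-[170,90]+.5)*f)
z=.03
for L in([[.045,.04,z],[.045,-.075,z],[.035,-.075,z],[.035,.03,z],[-.015,.03,z],[-.015,.04,z]],STC,[[.02,.068,.043],[.092,.068,.043]]):
    cv2.polylines(crop,[P(L)],True,(0,0,255),1)
cv2.imwrite("pics/stg2c.png",crop)
grip(1.0)
b=np.array([.4882,-.2245]); a=-.0885
for k in(0,np.pi): print(inverse_kinematics([b[0],b[1],.024],down(a+k)))
move_ptp([b[0],b[1],.15],down(a)); 
print(servo_line([b[0],b[1],.024],.1,max_force=10))
wait(.2);grip(0,40); o=observe(); print(o["clock"],o["opening"]*87,o["contact_force"].round(1),o["wrist_torque"].round(2),o["joints"].round(1))
```

```text
[0.58848048 0.12876337 0.05096792]
[-3.31065614e+01  1.42913640e+01  1.08849094e+02 -2.54444375e-14
  5.68595423e+01 -2.80358849e+01]
[-3.31065614e+01  1.42913640e+01  1.08849094e+02 -2.54444375e-14
  5.68595423e+01  1.51964115e+02]
False
19.7333 44.537930263914525 [ 2.4 -0.1 -1.5] [ 0.02 -0.34 -0.04] [-33.1  14.3 108.8   0.   56.8 -28. ]
```

View pics/stg2c.png

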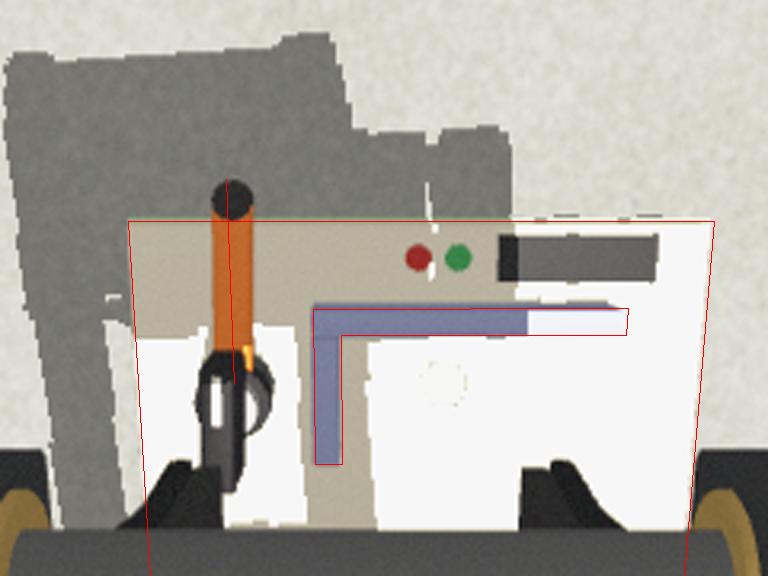

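The clamp is clear: the orange arm runs from (232,370) to its tip at (232,200), along stage +x. The fence overlay matches to about 1 mm. The block is gripped at 44.5 mm. Next I carry it over, set it down about 8 mm short of both fences, and press.

```bash
cat >> h.py <<'E'
def rep(t):
    o=observe(); R=Rz(-ST[2]); p=R@(o["eef_pos"]-[ST[0],ST[1],0]); print(t,round(o["clock"],1),"stage xyz mm",(p*1e3).round(1),"F",(R@o["contact_force"]).round(1),"T",(R@o["wrist_torque"]).round(2),"open",round(o["opening"]*87,1))
    return p
def S(x,y,z): return world(ST,[[x,y,z]])[0]
E
python3 - <<'E'
from h import *
N=down(ST[2]); e=observe()["eef_pos"]
servo_line([e[0],e[1],.13],.12); wait(.2); rep("lift")
move_ptp(S(.0045,-.018,.13),N); wait(.3); rep("over")
servo_line(S(.0045,-.018,.050),.1); wait(.3); rep("pre")
print(servo_line(S(.0045,-.018,.0335),.02,max_force=4)); wait(.2); p=rep("deck")
z=p[2]
print(servo_line(S(.018,-.018,z),.015,max_force=8)); wait(.2); p=rep("x")
print(servo_line(S(p[0],0,z),.015,max_force=8)); wait(.2); p=rep("y")
c,im=snap("top","t2.png"); c,im=snap("scene","s2.png")
E
```

```text
lift 21.0 stage xyz mm [ -61.1 -291.5  129. ] F [-0.5 -0.5 -3.8] T [-0.   -0.06 -0.03] open 44.5
over 22.4 stage xyz mm [  4.6 -19.1 130. ] F [-0.7  0.2 -5.2] T [-0.05 -0.15 -0.  ] open 44.5
pre 23.6 stage xyz mm [  4.9 -18.   50.6] F [-0.7 -0.2 -6.3] T [-0.01 -0.1  -0.02] open 44.7
True
deck 24.5 stage xyz mm [  4.4 -18.   36. ] F [1.  0.9 6.8] T [ 0.06 -0.12  0.  ] open 44.9
True
x 25.0 stage xyz mm [  4.6 -18.   36. ] F [0.1 0.1 5.9] T [-0.02 -0.28 -0.01] open 44.7
True
y 26.0 stage xyz mm [ 4.7 -9.4 36.1] F [-0.1 -0.1  2.7] T [ 0.21 -0.16  0.08] open 44.4
```

Run:
```python
from h import *
z=.0358
print(servo_line(S(.0045,-.014,z),.02)); p=rep("back")
print(servo_line(S(.018,-.014,z),.015,max_force=12)); rep("x0"); wait(.2); p=rep("x")
print(servo_line(S(p[0],0,z),.015,max_force=12)); rep("y0"); wait(.2); p=rep("y")
```

```text
False
back 26.4 stage xyz mm [  4.8 -14.1  36.1] F [0.3 2.1 4. ] T [ 0.48 -0.3   0.05] open 44.8
True
x0 27.1 stage xyz mm [ 13.  -14.4  36.1] F [-1.4  0.   4.4] T [0.11 0.03 0.01] open 44.3
x 27.3 stage xyz mm [ 13.  -14.4  36.1] F [-2.2 -1.4  3.9] T [-0.17  0.06  0.01] open 44.6
True
y0 27.8 stage xyz mm [13.1 -9.4 36.2] F [-0.1 -1.5  3.5] T [-0.08 -0.18 -0.06] open 44.6
y 28.0 stage xyz mm [13.1 -9.4 36.2] F [ 0.1 -2.1  2.7] T [-0.12 -0.21  0.03] open 44.8
```

Run:
```python
from h import *
grip(0,15); rep("soft")
x0,y0,z=.0131,-.0094,.0358
for d in(.001,.002,.003):
    servo_line(S(x0+d,y0+d,z),.01); wait(.3); rep(f"press {d}")
```

```text
soft 28.3 stage xyz mm [13.  -9.4 36.1] F [ 0.4 -2.4  1.5] T [-0.31 -0.29  0.01] open 45.3
press 0.001 28.9 stage xyz mm [13.1 -9.4 36.1] F [-5.  -5.1 10.2] T [-0.85  0.71  0.07] open 44.7
press 0.002 29.4 stage xyz mm [13.  -9.3 36. ] F [-9.7 -9.4 11.9] T [-1.52  1.29  0.15] open 44.9
press 0.003 30.0 stage xyz mm [13.  -9.2 35.9] F [-12.5 -12.7  15.2] T [-2.08  1.95  0.19] open 45.3
```

Run:
```python
from h import *
grip(0,40); wait(.2); rep("firm")
c,im=snap("wrist","w3.png")
u=proj(c,[S(.0125,-.01,.06)])[0]; print(u)
x,y=int(max(0,min(u[0]-140,280))),int(max(0,min(u[1]-130,210)))
w=cv2.resize(im[y:y+210,x:x+280,::-1],None,fx=2.8,fy=2.8,interpolation=cv2.INTER_CUBIC); cv2.imwrite("pics/w3c.png",w)
```

```text
firm 30.4 stage xyz mm [13.1 -9.1 35.9] F [-13.3 -11.5  16.1] T [-2.09  1.96  0.15] open 44.6
[285.44467403 269.36206444]
```

View pics/w3c.png

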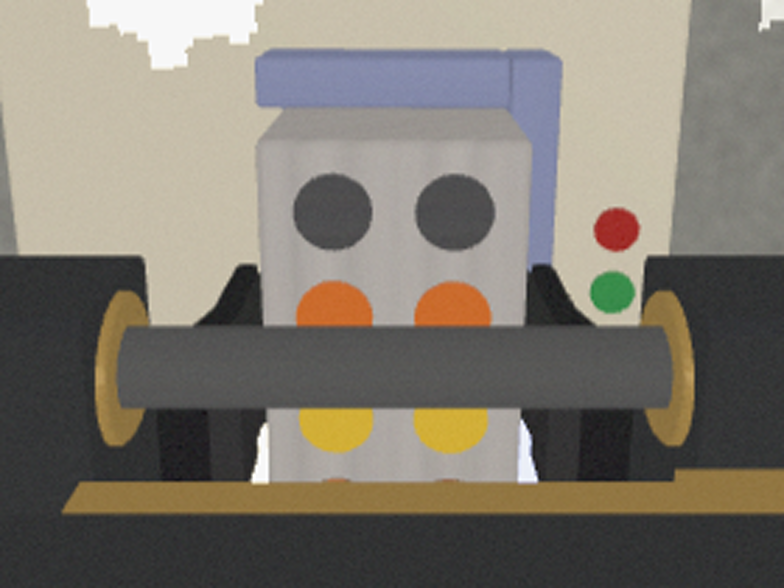

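The picture shows the block top at (265–530,140) lying inside the fences, with its disc rows parallel to the short fence's edge at row 107. A small gap can't be ruled out this way, so I'll test squareness with small yaw nudges under preload.

Run:
```python
from h import *
P=S(.0161,-.0064,.0358)
def yaw():
    R=observe()["eef_rot"]; return np.arctan2(R[1,0],R[0,0])-ST[2]
for d in(0,.01,.02,.03,.015,0,-.01,-.02,-.03,-.015,0):
    servo_line(P,.01,orientation=down(ST[2]+d)); wait(.25); print("cmd",d,"act %.4f"%yaw(),end=" "); rep("")
```

```text
cmd 0 act 0.0012  31.0 stage xyz mm [13.  -9.1 35.8] F [-11.9 -11.9  15. ] T [-2.17  2.12  0.24] open 44.7
cmd 0.01 act 0.0089  31.5 stage xyz mm [13.  -9.1 35.8] F [-11.5 -11.1  15.2] T [-2.26  2.22 -0.73] open 44.6
cmd 0.02 act 0.0183  32.0 stage xyz mm [12.8 -9.1 35.7] F [-13.9 -12.   14.7] T [-2.31  2.22 -0.94] open 44.9
cmd 0.03 act 0.0280  32.5 stage xyz mm [12.7 -9.1 35.8] F [-13.6 -12.1  15.6] T [-2.3   2.33 -1.08] open 44.6
cmd 0.015 act 0.0147  33.0 stage xyz mm [12.9 -9.  35.8] F [-11.9 -12.4  15.5] T [-2.16  2.25 -0.34] open 45.0
cmd 0 act 0.0018  33.5 stage xyz mm [13.  -8.9 35.8] F [-11.7 -11.1  14.2] T [-1.99  2.09  0.48] open 45.0
cmd -0.01 act -0.0072  34.0 stage xyz mm [12.7 -9.  35.7] F [-12.6 -11.7  15.6] T [-2.01  2.16  0.94] open 44.7
cmd -0.02 act -0.0169  34.5 stage xyz mm [12.5 -9.  35.7] F [-12.5 -11.7  16.5] T [-2.09  2.26  1.  ] open 44.3
cmd -0.03 act -0.0265  35.0 stage xyz mm [12.2 -9.2 35.8] F [-15.7 -12.6  17. ] T [-2.1   2.47  1.14] open 44.4
cmd -0.015 act -0.0129  35.5 stage xyz mm [12.6 -9.1 35.7] F [-13.5 -12.1  16.4] T [-2.06  2.3   0.69] open 44.6
cmd 0 act 0.0014  36.0 stage xyz mm [13.  -8.8 35.7] F [-11.9 -11.1  14.3] T [-1.95  2.04  0.36] open 44.5
```

Run:
```python
from h import *
servo_line(S(.0161,-.0064,.0358),.01,orientation=down(ST[2]+.004)); wait(.3); rep("a"); wait(1); rep("b")
snap("top","t4.png"); c,im=snap("scene","s4.png")
cv2.imwrite("pics/s4c.png",cv2.resize(im[130:300,100:340,::-1],None,fx=3.2,fy=3.2,interpolation=cv2.INTER_CUBIC))
```

```text
a 36.5 stage xyz mm [13.  -8.8 35.7] F [-11.9 -11.9  14.9] T [-2.02  2.07  0.01] open 44.9
b 37.5 stage xyz mm [13.  -8.8 35.8] F [-12.2 -10.1  13.9] T [-1.99  2.06 -0.05] open 44.7
```

View pics/s4c.png

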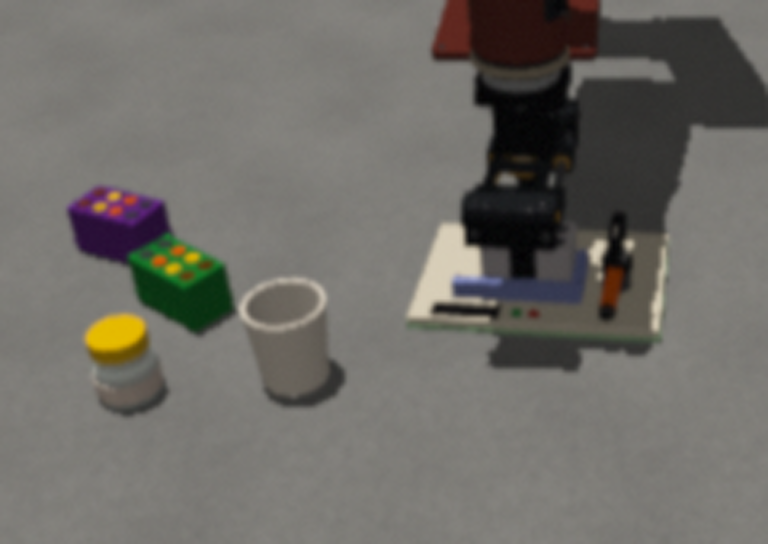

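The block is held in the corner at (530,260), the clamp arm is clear at (612,290), and the jar, cup and decoys have not moved. The forces are steady at about 12, 10 and 14 N with almost no twist, so I'm handing in.

Run:
```python
from h import *
rep("final"); job_done()
```

```text
final 37.6 stage xyz mm [13.  -8.8 35.8] F [-11.9 -11.6  14.8] T [-1.99  2.08 -0.11] open 44.8
the job is handed in; nothing more can be done
```

I turned the clamp knob anticlockwise to about 1.54 rad. A picture showed the arm along stage +x, clear of the corner. Then I carried the silver block with the eight discs onto the deck and pressed it into the corner. I handed in at 37.6 s, still gripping it at 40 N.

**Last checks:**
- **Pressing:** steady forces of about 12 N on the long fence, 12 N on the short fence and 15 N down, with about −0.1 N m of twist.
- **Squareness:** small yaw nudges both ways met about equal resistance, so the block lies flush.
- **Other items:** the jar, the cup and both look-alikes still stood in place in the last picture. The tip box was outside that crop; the arm never went near it.

**What disagreed:**
- **First push:** the first push towards the long fence stopped early on a force transient, so I backed off and repeated both pushes.
- **Position:** the TCP read x = 13.0, y = −8.8 mm against the nominal 12.5, −10. This includes about 1 mm of measuring error and about 0.6 mm that the TCP crept while I pressed and nudged, probably the pads slipping along the block.
- **Fence gap:** no picture could show directly whether a gap remains at the fences. That contact is inferred from the forces and the yaw test.

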